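# Refit the lid of the bench dust filter

## Robot

A 6-joint arm with a two-finger parallel gripper is mounted at the origin on the work surface. World frame = base frame: x ahead of the robot, y to its left, z up, the work surface at z = 0. Lengths are in m, angles in rad, forces in N, time in s.
With the tool pointing down it reaches from about 0.25 to 0.775 m from the base axis. Payload 4 kg.
Tool frame: the origin (TCP) lies midway between the tips of the shut fingers; the grasp point (between the pads) lies grip_point_offset behind it (grip_point_offset is the distance from the TCP to the grasp point, in m); z points along the fingers, y is the line along which they close (so a half turn about z gives the same grasp; the last joint's range is limited). The gripper opens to 94 mm and grips with 3 to 60 N. Pads are 16 mm wide; open, the fingers measure 119 mm over their backs; the gripper's body (75 mm by 177 mm) begins 78 mm behind the grasp point.
Start: joints at [-1.346, 0.087, 1.371, -0, 1.684, -0.103], TCP at [0.177, -0.521, 0.206] pointing down, gripper open.
Joint ranges: [-3.1, 3.1], [-0.76, 2.03], [0.27, 2.55], [-1.08, 4.22], [0.17, 2.65], [-2.57, 2.57]. Speed limits (rad/s): [2.79, 2.79, 3.14, 3.14, 3.14, 3.14].

## Interface

Orientations are given as [roll, pitch, yaw] about the fixed x, y, z axes, in that order (R = Rz(yaw) Ry(pitch) Rx(roll)).
In Python, from bench import * gives the robot as it stands. The module is installed in compiled form; this text tells all that it offers.
- The arm moves only by the tool apply_moves, never from a script. Its argument "commands" is a list of rows, each a list of 7 numbers: the turn, a rotation vector about the world's x, y, z in rad, then the shift along the world's x, y, z in m, then the opening in per cent of the stroke, from 0 (shut) to 100 (fully open). In form: [[ax, ay, az, x, y, z, jaw], ...]. A call has exactly 5 rows; each row is the pose to reach, as a shift and turn from the pose commanded when the call began; what a row does not reach only later rows make up. A row lasts 1/10 s, in which the tool goes at most 50 mm and 8.59 degrees, less where a joint would pass 70% of its speed; a pose out of reach is approached as far as the arm can. A call with a gripper value outside its range is refused whole. The fingers move at their own pace and stop on an object; the grip force is fixed at half the most. Time passes only in rows, so rows that repeat a pose let the fingers close, or fill a call up. It gives the time, the measured TCP pose, the force, the opening and the grip force at its end, in the units of the state.
- get_obs(): the state, without advancing time (a new reading comes with each control period).
- snapshot(name): name is "scene" or "top"; returns a dict with "pixels" (384x512x3 uint8, red, green, blue), "vertical_fov" (degrees; the focal length in pixels is half the picture's height over the tangent of half this angle, whatever the lens; pixels are square), "cx", "cy" (the principal point, pixels), "rvec" (rotation vector, rad) and "tvec" (3), from world to camera coordinates, as OpenCV has them. Camera axes: x right, y down, z forward; pixel columns grow to the right and rows downward; lengths in m; the calibration is good to about 2 mm. A picture is of the moment at which its call begins. There is no depth.
- close_job(): hands the job in; it is judged then, once.
Trained networks look in the newest picture that a camera, given by its name, has taken for a name from the list of things; names that differ only in an ending like _2 or _b are one class to them, and where a whole thing is asked for, a point or a joint stands for the part that bears it (a point fixed in the world has none). Each returns a list of dicts, best first, with "score" (0 to 1); they miss things now and then, are a little off and sometimes report something else, mostly with a low value. They report only what shows in the picture. A call takes as long as a camera call. They do not tell look-alikes from the thing itself.
- masks_of(camera, query): "mask" (384x512 bool, what is visible of it) and "extent" ([left, top, right, bottom] in pixels, round what is visible of it).
- place_of(camera, query): "pixel" ([column, row] in pixels: a listed point, or the origin of a listed thing).
The state is a dict: "time": time; "joint_positions": joint angles; "qvel": joint speeds; "joint_torque": joint torques, N m; "tool_pos": TCP position; "ee_rot": TCP orientation; "wrist_force": force on the tool from outside, world axes, zero at the start; "wrist_torque": the same for the moment, N m; "width": finger opening in m; "finger_force": force on a finger pad.
Only numpy, scipy, OpenCV 4.12 (cv2) and the standard library are available. Lean on these libraries where they do the work, as an engineer would, in place of code of your own. Each camera call takes 0.05 s, during which the arm holds its last target. There are 200 camera calls.

## Task

Put the loose filter lid back on the bench dust filter: with the lid tilted, hook the turned-up lip of its tongue in under the fixed ledge at the robot end of the filter bay, then swing the other end down and press it until the sprung catch snaps over it and the lid lies flat, fully home. Do it gently, feeling for the stop wall rather than forcing the lid against the filter unit, and leave the other things on the desk where they are.

Things in the scene. Friction and masses are not known exactly. Their poses are not given: they have to be found in the camera images.
- housing: Fixed white bench dust filter, shell 250 x 156 x 38 mm. Origin: centre of its underside, on the desk; z up, x from the ledge end (nearer the robot) to the catch end. A grey tray on it holds the lid's bay, clamped up to 10 mm to +x or -x of its nominal place. This offset is NOT in any measured pose: see or feel it. The unit is weak: it stands 25 N. All bay numbers below: nominal, this frame, mm
- bay_ledge (a point): Nominal middle of the lower +x edge of the ledge: (-68, 0, 56). The ledge (x -86 to -68, underside z 62) overhangs the bay floor (z 38) from a rigid stop wall, face x -80; its free edge turns down as a strip (x -71 to -68, z 56 to 62, full width). Open to +x below that; between x -80 and -20 nothing else lies above the floor. The tray's clamps hold 90 N
- bay_home (a point): Nominal home of the lid's origin: (0, 0, 50), axes parallel; tray offset apart, home may be x -3 to 2.5. The lid then lies on two rails (top z 50, x -20 to 67.5, y 43 to 57 either side). Side walls: inner faces y +-57.5, top z 59. Far wall: face x 67.5, top z 54 in the middle, under the 40 mm wide catch; either side (y 22 to 63) it is a rigid post, top z 68, x 67.5 to 76.5
- lid: Loose grey lid, 220 g (times 0.8 to 1.3), lying on the desk. Origin: centre of the plate's underside. Plate 130 (x) x 110 (y) x 6 mm; from its -x edge a tongue projects 12 mm (x -77 to -65, 80 mm wide, z 0 to 4), its tip turned up as a lip (x -77 to -74, to z 10) that goes behind the ledge's strip. Grip rib in the middle of its top, 16 mm thick (x), 56 mm long (y), z 6 to 46
- lid_tongue (a point): Point on the end face of the lid's tongue: lid frame (-77, 0, 2) mm
- catch (a joint): Travel of the sprung steel catch, m: 0 = sprung out (at the start, and once snapped over the lid), up to 0.013 pushed back to +x. Tip at x 59, z 57.5 to 59.5 (1.5 above a lid that is home); from it a ramp leans back to x 66.5, z 75.5, then a flat top to x 91. The lid's far edge, pressed down the ramp, pushes it back (spring 0.8 N + 0.1 N/mm). Moves with the tray
- cup: paper cup, 72 mm wide, 85 mm high, to be left alone; origin at its foot
- loupe: small black eye loupe standing on the desk, 28 mm wide, 28 mm high, to be left alone; origin at its foot
- mouse: black computer mouse, 105 x 62 x 30 mm, to be left alone; origin at its underside
- penpot: steel pot with pens, 72 mm wide, 134 mm high, to be left alone; origin at its foot
- fan: small green desk fan, 90 mm wide, 190 mm high, to be left alone; origin at its foot
- glue: small green glue jar, 28 mm wide, 70 mm high, to be left alone; origin at its foot
Mind the look-alikes: they are no part of the job. What is shaped like the lid but purple is not meant.

How it is judged:
On the way:
1. the lid, tilted at least 7 degrees, has the tip of its tongue low in the bay, below the ledge, at the ledge end (housing x -92 to -60 mm, z 34 to 52 mm) (x of lid_tongue in the frame of housing between -0.092 and -0.06 m and z of lid_tongue in the frame of housing between 0.034 and 0.052 m and y of lid_tongue in the frame of housing between -0.01 and 0.01 m and angle between lid's own z axis and vertical above 0.12 rad), for 0.1 s.
At the end, for the whole second after the job is handed in: The lid lies at rest on the rails of the bay: level within 1.7 degrees, its underside 47 to 52.5 mm above the desk (home is 50), within 6 mm of the bay's middle line, its tongue at the ledge end under the ledge, and the catch sprung out over its far edge (catch travel under 4 mm) (angle between lid's own z axis and vertical below 0.03 rad and z of lid in the frame of housing between 0.047 and 0.0525 m and y of lid in the frame of housing between -0.006 and 0.006 m and x of lid_tongue in the frame of housing below -0.06 m and value of joint catch below 0.004 m and linear speed of lid below 0.02 m/s); the robot touches nothing.
It fails at once if the lid is forced against the filter unit (more than 25 N in all between them) (contact force between lid and housing above 25 N).
It fails at once if a bystander on the desk is moved more than 30 mm (distance of any of cup, loupe, mouse, penpot, fan, glue from where it was at the start of the episode above 0.03 m).
It also fails if it takes over 61 s, if anything falls off the work surface, if the arm or the gripper's body presses on something with over 40 N, if the wrist force passes 120 N, or if a joint passes its speed limit or range.

## Working session

There is one attempt and no reset: what is moved stays moved. The work goes in short steps, Python scripts to look and compute and a tool call to move; the robot and the scene stay as the last step left them, time stands still between calls to the robot, and variables do not carry over. Pictures are saved under pics/ and viewed, at most 10 in all, crops included, and the job is handed in when it is done.

Besides the shell and the picture viewer there is one more tool, called by a JSON object that holds its "method" and its "body". apply_moves: Moves the arm, as the interface text tells. Its arguments: {"type":"object","properties":{"commands":{"type":"array"}},"required":["commands"]}

```bash
mkdir -p pics
cat > h.py <<'E'
from bench import *
import numpy as np, cv2
def snap(n):
    s=snapshot(n); return s
def cam(s):
    f=192/np.tan(np.radians(s["vertical_fov"])/2)
    K=np.array([[f,0,s["cx"]],[0,f,s["cy"]],[0,0,1]]); R=cv2.Rodrigues(np.array(s["rvec"],float))[0]
    return K,R,np.array(s["tvec"],float)
def ray(s,px,z):
    K,R,t=cam(s); d=R.T@np.linalg.inv(K)@np.array([px[0],px[1],1.]); c=-R.T@t
    return c+d*(z-c[2])/d[2]
def proj(s,P):
    K,R,t=cam(s); p=(K@(R@np.atleast_2d(P).T+t[:,None])).T; return p[:,:2]/p[:,2:]
E
python3 - <<'E'
from h import *
print(get_obs())
ims=[]
for n in("scene","top"):
    s=snap(n); ims.append(s["pixels"]); K,R,t=cam(s); print(n,K[0,0],s["cx"],s["cy"],-R.T@t,R[2])
    np.save(n+".npy",s,allow_pickle=True)
    for q in("housing","lid","bay_ledge","bay_home","lid_tongue","catch","cup","loupe","mouse","penpot","fan","glue"):
        try: print(q,[(round(d["score"],2),np.round(d["pixel"],1),np.round(ray(s,d["pixel"],{'bay_ledge':.056,'bay_home':.05}.get(q,0)),3)) for d in place_of(n,q)[:3]])
        except Exception as e: print(q,e)
    cv2.imwrite(f"pics/{n}0.png",cv2.resize(s["pixels"][:,:,::-1],(800,600),interpolation=cv2.INTER_CUBIC))
E
```

```text
{'time': 0.0, 'joint_positions': array([-1.34609313e+00,  8.79362897e-02,  1.37222683e+00, -1.68470522e-05,
        1.68360330e+00, -1.03104590e-01]), 'qvel': array([-0.00055172, -0.00181521, -0.0011314 ,  0.00026539, -0.00108978,
        0.00029595]), 'joint_torque': array([-2.06141907e-03, -3.40191865e+01, -3.02425039e+01,  7.15989084e-02,
        3.30542272e-02, -1.64097787e-04]), 'tool_pos': array([ 0.17694818, -0.52018298,  0.20432833]), 'ee_rot': array([-3.13942871e+00, -2.07072782e-04,  3.27805681e-01]), 'wrist_force': array([ 0.36047789, -0.25348712, -0.61875377]), 'wrist_torque': array([0.05939055, 0.05276013, 0.03226365]), 'finger_force': 0.0, 'width': 0.09391239492119119}
scene 490.4577018570635 258.09602491411493 193.13134178526147 [1.14232826 1.05760998 0.80434641] [-0.40851672 -0.74856845 -0.52226369]
housing [(0.67, array([295.8, 235.7]), array([0.53 , 0.151, 0.   ]))]
lid [(0.74, array([279.6, 174.9]), array([ 0.394, -0.163,  0.   ])), (0.58, array([222.5, 186.3]), array([ 0.593, -0.187,  0.   ]))]
bay_ledge [(0.61, array([315.9, 215.8]), array([0.476, 0.164, 0.056]))
[... 1345 characters left out ...]
([205.8, 200.7]), array([0.53 , 0.171, 0.05 ]))]
lid_tongue [(0.81, array([303.2, 260. ]), array([ 0.318, -0.2  ,  0.   ])), (0.76, array([297.4, 208.4]), array([ 0.512, -0.175,  0.   ]))]
catch it knows: bay_home, bay_ledge, cup, fan, glue, housing, lid, lid_tongue, loupe, mouse, penpot
cup [(0.79, array([259.9, 141.1]), array([ 0.772, -0.025,  0.   ]))]
loupe [(0.51, array([248.4, 228.8]), array([0.43 , 0.011, 0.   ]))]
mouse [(0.74, array([365.7, 229.1]), array([ 0.44 , -0.437,  0.   ]))]
penpot [(0.7, array([371. , 186.6]), array([ 0.603, -0.458,  0.   ]))]
fan [(0.65, array([129.4, 169.5]), array([0.647, 0.48 , 0.   ]))]
glue [(0.41, array([131.4, 203.2]), array([0.516, 0.464, 0.   ]))]
```

View pics/scene0.png

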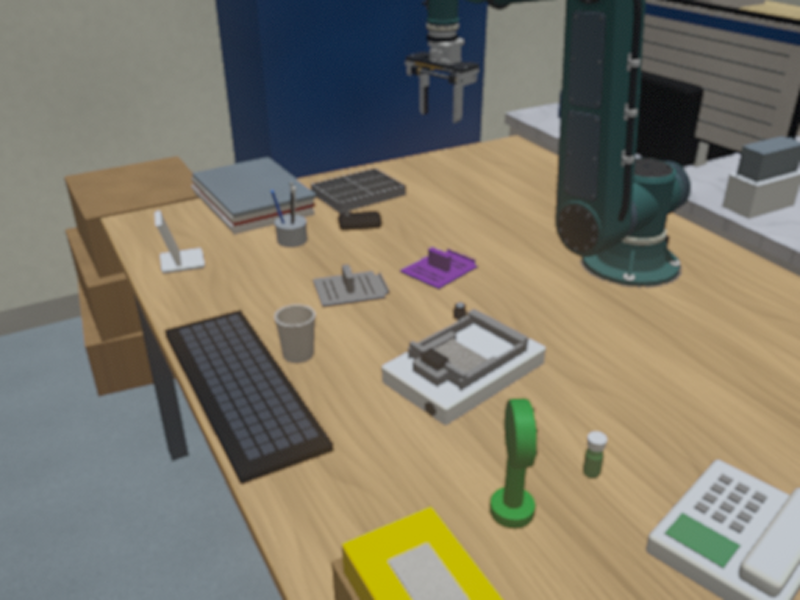

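View pics/top0.png

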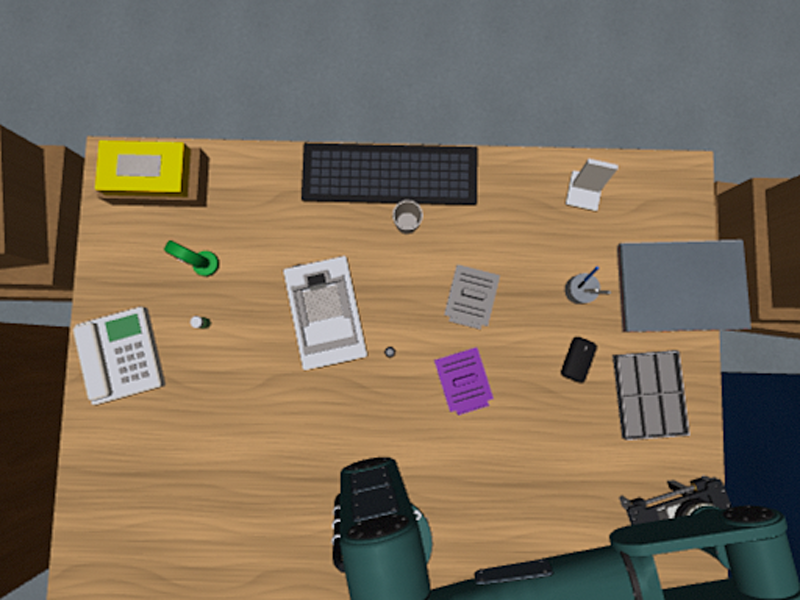

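Overview shows the grey lid at about (470,295) in the enlarged top view, the purple look-alike at (465,380), and the housing at (325,312) with its catch (dark) at the far end. Next, fit precise poses from the masks.

```bash
cat > fit.py <<'E'
from h import *
from scipy.optimize import minimize
def T(p,P):
    c,s=np.cos(p[2]),np.sin(p[2]); P=np.atleast_2d(P)
    return np.c_[p[0]+c*P[:,0]-s*P[:,1],p[1]+s*P[:,0]+c*P[:,1],P[:,2]]
def box(a,b,c,d,e,f): return np.array([[x,y,z] for x in(a,b) for y in(c,d) for z in(e,f)])/1000.
LID=[box(-65,65,-55,55,0,6),box(-77,-65,-40,40,0,4),box(-77,-74,-40,40,0,10),box(-8,8,-28,28,6,46)]
HOU=[box(-125,125,-78,78,0,38)]
def sil(s,p,boxes,U=4):
    m=np.zeros((384*U,512*U),np.uint8)
    for b in boxes:
        q=(proj(s,T(p,b))+.5)*U
        cv2.fillConvexPoly(m,cv2.convexHull(q.astype(np.float32)).astype(np.int32),1)
    return cv2.resize(m.astype(np.float32),(512,384),interpolation=cv2.INTER_AREA)
def fit(ss,ms,p0,boxes):
    def c(p): return sum(np.abs(sil(s,p,boxes)-m).sum() for s,m in zip(ss,ms))
    best=None
    for dy in(-.15,0,.15):
        r=minimize(c,np.array(p0)+[0,0,dy],method="Nelder-Mead",options=dict(initial_simplex=np.array(p0)+[0,0,dy]+np.array([[0,0,0],[.015,0,0],[0,.015,0],[0,0,.1]]),xatol=1e-4,fatol=.1))
        if best is None or r.fun<best.fun: best=r
    return best.x,best.fun,sum(m.sum() for m in ms)
E
python3 - <<'E'
from fit import *
ss=[np.load(n+".npy",allow_pickle=True).item() for n in("scene","top")]
M={}
for q,g in(("lid",(.59,-.187,.006)),("housing",(.535,.155,.02))):
    M[q]=[]
    for n,s in zip(("scene","top"),ss):
        c=proj(s,[g])[0]; L=masks_of(n,q)
        d=min(L,key=lambda d:np.hypot((d["extent"][0]+d["extent"][2])/2-c[0],(d["extent"][1]+d["extent"][3])/2-c[1]))
        print(q,n,d["score"],d["extent"],c); M[q].append(d["mask"].astype(np.float32))
np.save("M.npy",M,allow_pickle=True)
for q,g,b in(("lid",(.59,-.187,-.2),LID),("housing",(.535,.155,.2),HOU+[box(-86,76,-63,63,38,60)])):
    for w in([0],[1],[0,1]):
        print(q,w,fit([ss[i] for i in w],[M[q][i] for i in w],g,b))
# crops
def crop(s,x0,y0,w,h,k,name): cv2.imwrite(name,cv2.resize(s["pixels"][y0:y0+h,x0:x0+w,::-1],(w*k,h*k),interpolation=cv2.INTER_CUBIC))
a=cv2.resize(ss[0]["pixels"][190:275,238:358,::-1],None,fx=5,fy=5,interpolation=cv2.INTER_CUBIC)
crop(ss[0],238,190,120,85,6,"pics/hs.png"); crop(ss[1],175,158,70,84,7,"pics/ht.png")
E
```

```text
lid scene 0.62 [201.5, 171.1, 251.8, 197.8] [223.38226259 184.47100585]
lid top 0.77 [283.9, 172.6, 322.5, 207.7] [300.87106084 188.17298183]
housing scene 0.73 [244.3, 196.4, 346.2, 270.6] [295.19489796 231.02002227]
housing top 0.84 [180.3, 163.1, 235.8, 235.3] [211.09954854 199.97111499]
lid [0] (array([ 0.58957553, -0.19138197, -0.23245513]), np.float64(53.0625), np.float32(852.0))
lid [1] (array([ 0.5858262 , -0.19188231, -0.24853029]), np.float64(45.375), np.float32(1023.0))
lid [0, 1] (array([ 0.58734169, -0.1914989 , -0.24050528]), np.float64(112.6875), np.float32(1875.0))
housing [0] (array([0.53400088, 0.16314204, 0.25382018]), np.float64(243.4375), np.float32(4257.0))
housing [1] (array([0.53413441, 0.16448588, 0.23833333]), np.float64(82.0625), np.float32(2781.0))
housing [0, 1] (array([0.53399488, 0.16445522, 0.25448085]), np.float64(333.9375), np.float32(7038.0))
```

View pics/hs.png

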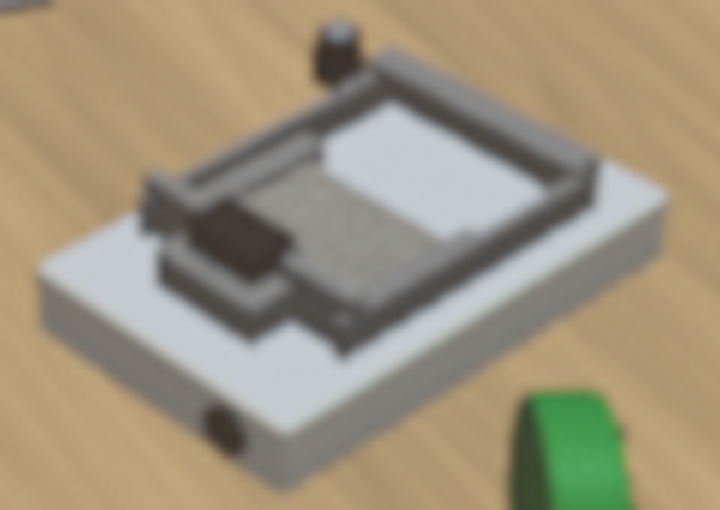

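View pics/ht.png

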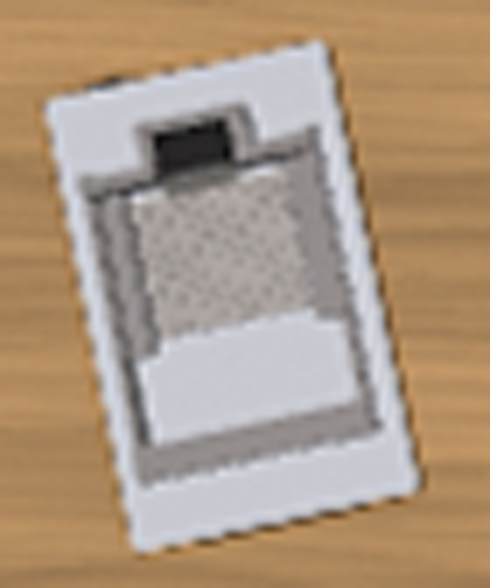

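The crops show the empty bay. In the scene crop the ledge bar runs from (388,52) to (598,165), and the catch sits at (235,240). Now measure the tray offset from the corners.

Run:
```python
from fit import *
ss=[np.load(n+".npy",allow_pickle=True).item() for n in("scene","top")]
S=lambda p:((p[0]+.5)/6+238-.5,(p[1]+.5)/6+190-.5)
Tt=lambda p:((p[0]+.5)/7+175-.5,(p[1]+.5)/7+158-.5)
for s,f,c in((ss[0],S,[((285,435),(125,78)),((40,268),(125,-78)),((665,195),(-125,78))]),(ss[1],Tt,[((135,550),(-125,78)),((425,485),(-125,-78)),((325,42),(125,-78)),((48,103),(125,78))])):
    W=np.array([ray(s,f(a),.038)[:2] for a,_ in c]); H=np.array([b for _,b in c])/1000
    Hc,Wc=H-H.mean(0),W-W.mean(0); th=np.arctan2((Hc[:,0]*Wc[:,1]-Hc[:,1]*Wc[:,0]).sum(),(Hc*Wc).sum())
    R=np.array([[np.cos(th),-np.sin(th)],[np.sin(th),np.cos(th)]]); o=W.mean(0)-R@H.mean(0)
    print("housing",o,th,"resid",np.round((W-o-H@R.T)*1000,1).tolist())
    inv=lambda a,z:np.round(R.T@(ray(s,f(a),z)[:2]-o)*1000,1)
    if f is S:
        for a,z,n in(((343,355),.038,"post base 76.5,63"),((148,182),.068,"post top -63"),((590,205),.038,"ledge base -86,63"),((388,50),.066,"ledge top -86,-63"),((598,163),.066,"ledge top -86 63"),((158,285),.038,"base catch box"),((250,340),.038,"base catch box2"),((325,158),.05,"rail end -20,-43")): print(n,inv(a,z))
    else:
        for a,z,n in(((141,485),.066,"ledge -86"),((380,430),.066,"ledge -86"),((148,445),.064,"ledge -68"),((370,402),.064,"ledge -68"),((82,182),.068,"post 76.5 63"),((318,127),.068,"post 76.5 -63"),((145,358),.05,"rail end -20"),((345,318),.05,"rail -20"),((150,133),.0775,"catch top 91"),((228,118),.0775,"catch 91")): print(n,inv(a,z))
# tray edge template fits: white-shell top vs non-white inside, per housing yaw
```

```text
housing [0.53705006 0.16672247] 0.24903557502932192 resid [[0.4, -0.5], [-3.2, 1.5], [2.8, -1.1]]
post base 76.5,63 [70.  57.4]
post top -63 [ 72.  -60.1]
ledge base -86,63 [-91.5  58.1]
ledge top -86,-63 [-88.2 -64.6]
ledge top -86 63 [-86.6  63.7]
base catch box [ 93.  -31.4]
base catch box2 [91.3 23.4]
rail end -20,-43 [-18.1 -37.9]
housing [0.53567957 0.16504985] 0.24484853091872025 resid [[2.5, 1.3], [2.8, 0.0], [-3.1, 0.8], [-2.3, -2.1]]
ledge -86 [-90.2  64. ]
ledge -86 [-89.4 -63.3]
ledge -68 [-70.6  56.6]
ledge -68 [-74.  -61.2]
post 76.5 63 [71.7 62.2]
post 76.5 -63 [ 73.1 -65.1]
rail end -20 [-24.8  51.2]
rail -20 [-27.1 -56.6]
catch top 91 [87.7 20.8]
catch 91 [ 86.6 -20.7]
```

{"method": "apply_moves", "body": {"commands": [[0,0,0.1,0.038,0.03,0,100],[0,0,0.2,0.076,0.06,0,100],[0,0,0.3,0.114,0.09,0,100],[0,0,0.4,0.152,0.12,0,100],[0,0,0.5,0.19,0.15,0,100]]}}

```text
time: 1.9
tool_pos: [0.3683, -0.3694, 0.2057]
ee_rot: [3.141, 0.0, 0.831]
wrist_force: [-0.1, -0.5, 0.2]
width: 0.094
finger_force: 0.0
```

{"method": "apply_moves", "body": {"commands": [[0,0,0.1,0.038,0.03,0,100],[0,0,0.2,0.076,0.06,0,100],[0,0,0.3,0.114,0.09,0,100],[0,0,0.4,0.152,0.12,0,100],[0,0,0.5,0.19,0.15,0,100]]}}

```text
time: 2.4
tool_pos: [0.5585, -0.2192, 0.2057]
ee_rot: [3.141, 0.0, 1.332]
wrist_force: [0.3, -0.6, 0.2]
width: 0.0937
finger_force: 0.0
```

Run:
```python
from h import *
import bench
print([n for n in dir(bench) if not n.startswith('__')], globals().get("grip_point_offset"))
o=get_obs(); print(o["time"],o["tool_pos"],o["ee_rot"],o["wrist_force"])
```

```text
['IKError', 'close_job', 'get_obs', 'grip_point_offset', 'masks_of', 'place_of', 'snapshot'] 0.0188
2.4 [ 0.55847183 -0.21923862  0.20565636] [3.14107240e+00 2.84689161e-04 1.33206012e+00] [ 0.25139329 -0.59799584  0.23863628]
```

{"method": "apply_moves", "body": {"commands": [[0,0,0,0.03,0.028,-0.03,100],[0,0,0,0.03,0.028,-0.075,100],[0,0,0,0.03,0.028,-0.12,100],[0,0,0,0.03,0.028,-0.16,100],[0,0,0,0.03,0.028,-0.175,100]]}}

```text
time: 2.9
tool_pos: [0.5838, -0.1911, 0.0249]
ee_rot: [-3.132, -0.001, 1.328]
wrist_force: [0.2, -0.5, -1.8]
width: 0.0937
finger_force: 0.0
```

{"method": "apply_moves", "body": {"commands": [[0,0,0,0,0,-0.01,100],[0,0,0,0,0,-0.018,100],[0,0,0,0,0,-0.018,40],[0,0,0,0,0,-0.018,0],[0,0,0,0,0,-0.018,0]]}}

```text
time: 3.4
tool_pos: [0.5883, -0.1934, 0.0145]
ee_rot: [3.138, 0.001, 1.328]
wrist_force: [0.5, -1.3, -0.2]
width: 0.0733
finger_force: 0.0
```

{"method": "apply_moves", "body": {"commands": [[0,0,0,0,0,0,0],[0,0,0,0,0,0,0],[0,0,0,0,0,0,0],[0,0,0,0,0,0,0],[0,0,0,0,0,0.01,0]]}}

```text
time: 3.9
tool_pos: [0.5858, -0.1922, 0.021]
ee_rot: [-3.138, -0.001, 1.328]
wrist_force: [-0.9, 0.2, -0.0]
width: 0.0336
finger_force: 0.0
```

{"method": "apply_moves", "body": {"commands": [[0,0,0,0,0,-0.01,0],[0,0,0,0,0,-0.01,0],[0,0,0,0,0,-0.01,0],[0,0,0,0,0,-0.01,0],[0,0,0,0,0,-0.01,0]]}}

```text
time: 4.4
tool_pos: [0.5865, -0.1925, 0.0118]
ee_rot: [-3.14, -0.0, 1.328]
wrist_force: [-0.2, 0.6, -2.0]
width: 0.0156
finger_force: 30.0
```

{"method": "apply_moves", "body": {"commands": [[0,0,0,0,0,0,0],[0,0,0,0,0,0,0],[0,0,0,0,0,0.01,0],[0,0,0,0,0,0.03,0],[0,0,0,0,0,0.06,0]]}}

```text
time: 4.9
tool_pos: [0.5855, -0.1921, 0.0714]
ee_rot: [-3.137, -0.001, 1.328]
wrist_force: [0.6, 0.0, -2.4]
width: 0.0161
finger_force: 30.0
```

{"method": "apply_moves", "body": {"commands": [[0,0,0,0,0,0.045,0],[0,0,0.06,0,0.03,0.09,0],[0,0,0.12,0,0.07,0.1,0],[0,0,0.18,-0.005,0.115,0.1,0],[0,0,0.24,-0.01,0.16,0.1,0]]}}

```text
time: 5.4
tool_pos: [0.5773, -0.0315, 0.1748]
ee_rot: [3.138, 0.0, 1.569]
wrist_force: [1.0, 0.1, -1.9]
width: 0.0157
finger_force: 30.0
```

{"method": "apply_moves", "body": {"commands": [[0,0,0.07,-0.005,0.045,0,0],[0,0,0.14,-0.01,0.09,0,0],[0,0,0.2,-0.015,0.135,0,0],[0,0,0.248,-0.02,0.18,0,0],[0,0,0.248,-0.025,0.2,0,0]]}}

```text
time: 5.9
tool_pos: [0.5512, 0.1711, 0.1734]
ee_rot: [3.14, -0.002, 1.82]
wrist_force: [-0.3, -1.2, -1.7]
width: 0.0159
finger_force: 30.0
```

Run:
```python
from h import *
o=get_obs(); print(o["time"],o["tool_pos"],o["ee_rot"],o["wrist_force"],o["wrist_torque"],o["width"])
ims=[]
for n in("scene","top"):
    s=snap(n); s["obs"]=o; np.save(n+"1.npy",s,allow_pickle=True); ims.append(s["pixels"])
a=ims[0][110:290,190:390]; b=ims[1][100:280,130:330]
cv2.imwrite("pics/hov.png",cv2.resize(np.hstack([a,b])[:,:,::-1],(800,360),interpolation=cv2.INTER_CUBIC))
```

```text
5.9 [0.55115825 0.17114618 0.17342479] [ 3.14044298e+00 -1.68996348e-03  1.82037665e+00] [-0.27298494 -1.24039791 -1.69093396] [-0.01888597 -0.16605376 -0.02185517] 0.015863586773171682
```

View pics/hov.png

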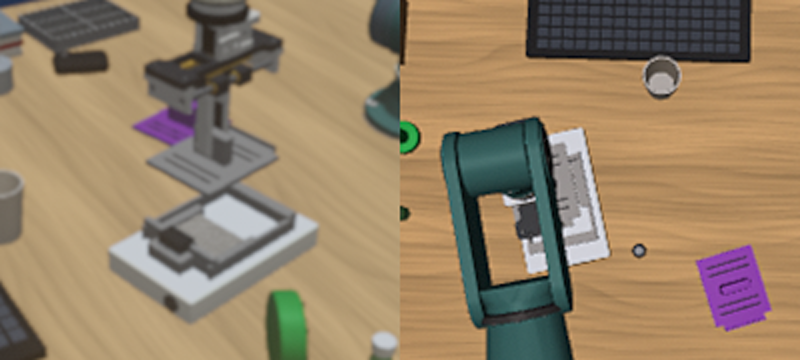

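```bash
cat > edge.py <<'E'
from fit import *
from scipy.ndimage import map_coordinates
def grads(s):
    g=cv2.GaussianBlur(s["pixels"].astype(np.float32),(0,0),.8)
    return [(cv2.Sobel(g[:,:,c],cv2.CV_32F,1,0)/8,cv2.Sobel(g[:,:,c],cv2.CV_32F,0,1)/8) for c in range(3)]
def score(s,G,segs,pf):
    tot=0;n=0
    for a,b in segs:
        P=np.array(a)+np.linspace(.05,.95,40)[:,None]*(np.array(b)-np.array(a)); q=proj(s,pf(P/1000.))
        d=q[-1]-q[0]; L=np.hypot(*d); nn=np.array([-d[1],d[0]])/L
        v=sum(np.abs(map_coordinates(gx,[q[:,1],q[:,0]],order=1)*nn[0]+map_coordinates(gy,[q[:,1],q[:,0]],order=1)*nn[1]) for gx,gy in G)
        tot+=np.minimum(v,60).mean()*L; n+=L
    return tot/n
def opt(f,x0,step):
    best=None
    for k in range(6):
        rng=np.random.default_rng(k); x=np.array(x0)+(rng.uniform(-1,1,len(x0))*step if k else 0)
        r=minimize(lambda p:-f(p),x,method="Nelder-Mead",options=dict(initial_simplex=np.vstack([x]+[x+np.eye(len(x0))[i]*step[i] for i in range(len(x0))]),xatol=1e-5,fatol=1e-4))
        if best is None or r.fun<best.fun:best=r
    return best.x,-best.fun
def rect(x0,x1,y,z): return [((x0,-y,z),(x1,-y,z)),((x1,-y,z),(x1,y,z)),((x1,y,z),(x0,y,z)),((x0,y,z),(x0,-y,z))]
TOPS=rect(-125,125,78,38)
SC=TOPS+[((125,-78,0),(125,78,0)),((125,78,0),(-125,78,0)),((125,78,0),(125,78,38))]
E
python3 - <<'E'
from edge import *
ss=[np.load(n+".npy",allow_pickle=True).item() for n in("scene","top")]; G=[grads(s) for s in ss]
st=np.array([.003,.003,.01])
hs=[opt(lambda p:score(ss[i],G[i],[SC,TOPS][i],lambda P:T(p,P)),(.5355,.165,.246),st) for i in(0,1)]
hb=opt(lambda p:sum(score(ss[i],G[i],[SC,TOPS][i],lambda P:T(p,P)) for i in(0,1)),(.5355,.165,.246),st)
print("housing scene/top/both",hs,hb)
# tray offset with each housing pose
tray=[[((67.5,-63,68),(67.5,-22,68)),((76.5,63,38),(76.5,22,38)),((76.5,63,68),(76.5,22,68)),((-20,-50,50),(-20,-44,50)),((-68,-57,56),(-68,57,56))],
      [((76.5,63,68),(76.5,22,68)),((76.5,-63,68),(76.5,-22,68)),((-20,43,50),(-20,57,50)),((-20,-43,50),(-20,-57,50)),((91,-20,75.5),(91,20,75.5))]]
for i in(0,1):
    xs=np.arange(-12,12.1,1)
    print("tray",i,[round(float(score(ss[i],G[i],tray[i],lambda P:T(hs[i][0],P+[x/1000,0,0]))),1) for x in xs])
# lid held, scene
s1=np.load("scene1.npy",allow_pickle=True).item(); g1=grads(s1); o=s1["obs"]; tp=o["tool_pos"]; yaw=o["ee_rot"][2]-np.pi/2
LS=[((65,-55,6),(65,55,6)),((65,55,6),(-65,55,6)),((65,55,0),(-65,55,0)),((65,-55,0),(65,55,0)),((65,-55,6),(-65,-55,6)),((-8,-28,46),(8,-28,46))][:5]
for z in(0,):
    r=opt(lambda p:score(s1,g1,LS,lambda P:T(p,P)+[0,0,tp[2]-.0118]),(tp[0],tp[1],yaw),st)
    d=r[0][:2]-tp[:2]; c,s=np.cos(yaw),np.sin(yaw)
    print("lid",r,"rel tool in lid frame mm",np.array([c*d[0]+s*d[1],-s*d[0]+c*d[1]])*1000,"dyaw",r[0][2]-yaw)
E
```

```text
housing scene/top/both [(array([0.53491254, 0.16456199, 0.24434682]), np.float64(37.242512667975085)), (array([0.53447217, 0.16737845, 0.23969467]), np.float64(60.000000000000014))] (array([0.53467618, 0.16556053, 0.2405363 ]), np.float64(96.34048555442025))
tray 0 [31.2, 30.7, 29.3, 26.5, 22.9, 23.8, 29.8, 36.0, 42.1, 47.2, 47.8, 47.6, 47.2, 46.0, 44.5, 43.1, 42.0, 41.1, 40.2, 39.3, 38.3, 37.0, 33.8, 28.8, 24.3]
tray 1 [11.4, 19.0, 30.0, 39.6, 46.8, 52.6, 54.0, 54.2, 53.6, 52.5, 51.1, 49.1, 45.6, 40.5, 35.1, 30.3, 26.3, 22.9, 20.4, 18.6, 14.5, 11.3, 9.1, 7.5, 6.5]
lid (array([0.55541712, 0.17563162, 0.24628053]), np.float64(26.719231562521532)) rel tool in lid frame mm [5.23480289 3.29453776] dyaw -0.0032997959576070435
```

Run:
```python
from edge import *
s1=np.load("scene1.npy",allow_pickle=True).item(); g1=grads(s1); o=s1["obs"]; tp=o["tool_pos"]; yaw=o["ee_rot"][2]-np.pi/2
LS=[((65,-55,6),(65,55,6)),((65,55,6),(-65,55,6)),((65,55,0),(-65,55,0)),((65,-55,0),(65,55,0)),((65,-55,6),(-65,-55,6))]
c,s=np.cos(yaw),np.sin(yaw); Rz=np.array([[c,-s,0],[s,c,0],[0,0,1]])
def pf(p):  # lid-frame offset x,y,z (m), pitch, yaw err
    Rp=cv2.Rodrigues(np.array([0,p[3],0.]))[0]@cv2.Rodrigues(np.array([0,0,p[4]]))[0]
    return lambda P:(Rp@np.atleast_2d(P-[0,0,.03]).T).T@Rz.T+tp+Rz@(np.array(p[:3])+[0,0,.0182])
f=lambda p:score(s1,g1,LS,pf(p))
print("z free",opt(lambda p:f([p[0],p[1],p[2],0,0]),(0,0,0),np.array([.003,.003,.003])))
print("x=0, pitch", opt(lambda p:f([0,p[0],0,p[1],p[2]]),(0,0,0),np.array([.003,.02,.01])))
b=opt(lambda p:f(list(p[:3])+[p[3],0]),(0,0,0,0),np.array([.003,.003,.003,.02])); print("all",b)
im=cv2.resize(s1["pixels"][150:250,240:360,::-1],None,fx=6,fy=6,interpolation=cv2.INTER_CUBIC)
for p,col in(([0]*5,(0,0,255)),(list(b[0])+[0],(0,255,0))):
    for a,e in LS:
        q=((proj(s1,pf(p)(np.array([a,e])/1000.))-[240,150]+.5)*6).astype(int); cv2.line(im,tuple(map(int,q[0])),tuple(map(int,q[1])),col,1)
cv2.imwrite("pics/ov.png",im)
```

```text
Traceback (most recent call last):
  File "edge.py", line 18, in opt
    r=minimize(lambda p:-f(p),x,method="Nelder-Mead",options=dict(initial_simplex=np.vstack([x]+[x+np.eye(len(x0))[i]*step[i] for i in range(len(x0))]),xatol=1e-5,fatol=1e-4))
  File "edge.py", line 18, in <lambda>
    r=minimize(lambda p:-f(p),x,method="Nelder-Mead",options=dict(initial_simplex=np.vstack([x]+[x+np.eye(len(x0))[i]*step[i] for i in range(len(x0))]),xatol=1e-5,fatol=1e-4))
                         ~^^^
cv2.error: OpenCV(4.12.0) /io/opencv/modules/calib3d/src/calibration_base.cpp:151: error: (-210:Unsupported format or combination of formats) The matrices must have 32f or 64f data type in function 'Rodrigues'
```

```bash
cat > lidfit.py <<'E'
from edge import *
LS=[((65,-55,6),(65,55,6)),((65,55,6),(-65,55,6)),((65,55,0),(-65,55,0)),((65,-55,0),(65,55,0)),((65,-55,6),(-65,-55,6))]
def pfun(o):
    from scipy.spatial.transform import Rotation as Ro
    tp=o["tool_pos"]; Rt=Ro.from_euler("xyz",o["ee_rot"]).as_matrix()
    Rl=np.c_[Rt[:,1],Rt[:,0],-Rt[:,2]]  # lid axes x=tool y, y=tool x, z=-tool z
    def pf(p):
        Rp=cv2.Rodrigues(np.array([0,float(p[3]),0.]))[0]@cv2.Rodrigues(np.array([0,0,float(p[4])]))[0]
        return lambda P:(Rp@np.atleast_2d(P-[0,0,.03]).T+(np.array(p[:3])+[0,0,.0182])[:,None]).T@Rl.T+tp
    return pf
E
python3 - <<'E'
from lidfit import *
s1=np.load("scene1.npy",allow_pickle=True).item(); g1=grads(s1); pf=pfun(s1["obs"])
f=lambda p:score(s1,g1,LS,pf(p))
print("z free",opt(lambda p:f([p[0],p[1],p[2],0,0]),(0,0,0),np.array([.003,.003,.003])))
print("x=0, pitch", opt(lambda p:f([0,p[0],0,p[1],p[2]]),(0,0,0),np.array([.003,.02,.01])))
b=opt(lambda p:f(list(p[:3])+[p[3],0]),(0,0,0,0),np.array([.003,.003,.003,.02])); print("all",b)
im=cv2.resize(s1["pixels"][150:250,240:360,::-1],None,fx=6,fy=6,interpolation=cv2.INTER_CUBIC)
for p,col in(([0]*5,(0,0,255)),(list(b[0])+[0],(0,255,0))):
    for a,e in LS:
        q=((proj(s1,pf(p)(np.array([a,e])/1000.))-[240,150]+.5)*6).astype(int); cv2.line(im,tuple(map(int,q[0])),tuple(map(int,q[1])),col,1)
cv2.imwrite("pics/ov.png",im)
E
```

```text
z free (array([-0.01918696, -0.02239086, -0.01892817]), np.float64(27.230436858038335))
x=0, pitch (array([-5.20981637e-06, -4.31701252e-02, -1.74684332e-02]), np.float64(26.592469070208768))
all (array([-0.0238529 , -0.02754773, -0.02379027, -0.01474859]), np.float64(27.356519684922265))
```

View pics/ov.png

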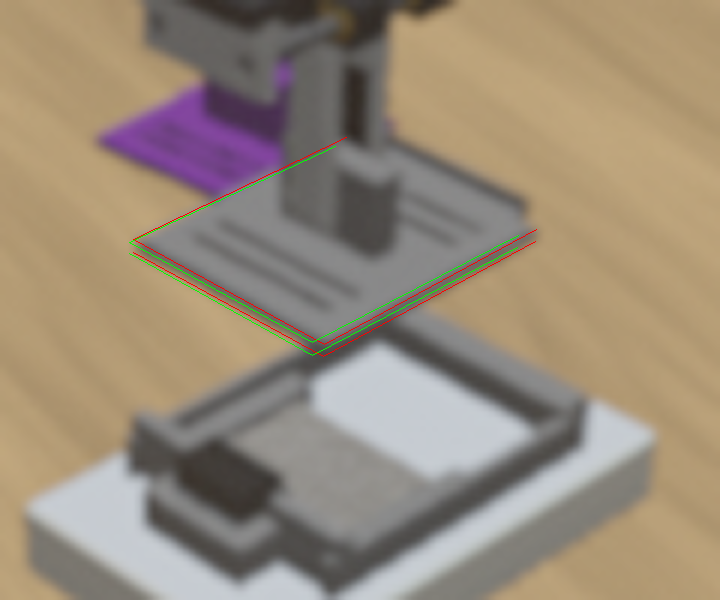

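Run:
```python
from fit import *
s1=np.load("scene1.npy",allow_pickle=True).item(); t0=np.load("top.npy",allow_pickle=True).item()
a=cv2.resize(s1["pixels"][165:212,255:335],None,fx=7,fy=7,interpolation=cv2.INTER_LANCZOS4)[:329]
b=cv2.resize(t0["pixels"][167:214,276:309+2],None,fx=7,fy=7,interpolation=cv2.INTER_LANCZOS4)[:329]
cv2.imwrite("pics/c.png",np.hstack([a,b])[:,:,::-1]); print(a.shape,b.shape)
```

```text
(329, 560, 3) (329, 245, 3)
```

View pics/c.png

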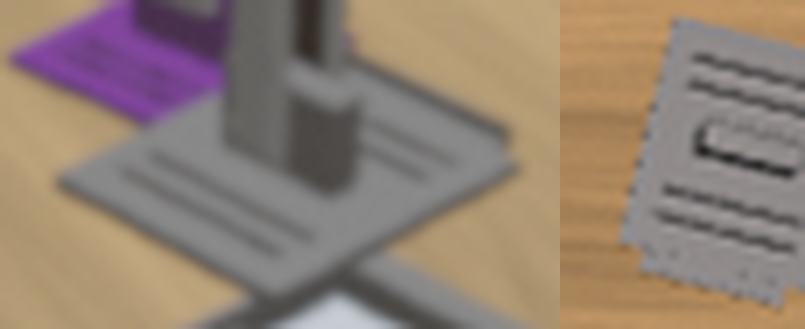

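The lid is held with its tongue on the −x side: the right plate corner is at (518,165) in the crop and the narrower tongue lies behind it. Projected and seen corners agree within about 1 px. Next, tilt by 20° and descend in front of the ledge.

{"method": "apply_moves", "body": {"commands": [[0.021,-0.085,-0.006,0.001,0,0,0],[0.042,-0.17,-0.006,0.002,-0.001,-0.005,0],[0.063,-0.255,-0.006,0.003,-0.001,-0.015,0],[0.084,-0.34,-0.006,0.003,-0.001,-0.03,0],[0.084,-0.34,-0.006,0.003,-0.001,-0.04,0]]}}

```text
time: 6.5
tool_pos: [0.5507, 0.1643, 0.129]
ee_rot: [2.798, 0.0, 1.809]
wrist_force: [-0.9, -0.4, -3.8]
width: 0.0158
finger_force: 30.0
```

{"method": "apply_moves", "body": {"commands": [[0,0,0,0,0,-0.012,0],[0,0,0,0,0,-0.024,0],[0,0,0,0,0,-0.036,0],[0,0,0,0,0,-0.044,0],[0,0,0,0,0,-0.046,0]]}}

```text
time: 7.0
tool_pos: [0.5549, 0.1665, 0.085]
ee_rot: [2.794, -0.001, 1.81]
wrist_force: [-1.2, -0.1, -2.1]
width: 0.0157
finger_force: 30.0
```

```bash
cat > st.py <<'E'
from h import *
from scipy.spatial.transform import Rotation as Ro
H=np.array([.5347,.1655]); ph=.242
def st():
    o=get_obs(); R=Ro.from_euler("xyz",o["ee_rot"]).as_matrix(); Rl=np.c_[R[:,1],R[:,0],-R[:,2]]
    Rh=np.array([[np.cos(ph),np.sin(ph),0],[-np.sin(ph),np.cos(ph),0],[0,0,1]])
    t=Rh@(o["tool_pos"]-[*H,0]); A=Rh@Rl
    g=lambda p:np.round((t+A@(np.array(p)/1000.-[0,0,.0118]))*1000,1)
    print("t",round(o["time"],2),"tcp_h",np.round(t*1000,1),"tilt",round(float(np.arcsin(A[2,0])),4),"roll",round(float(A[2,1]),4),"yaw",round(float(np.arctan2(A[1,0],A[0,0])),4))
    print("origin",g((0,0,0)),"tip",g((-77,0,0)),"liptop",g((-77,0,10)),"far",g((65,0,0)),"F_h",np.round(Rh@o["wrist_force"],1),"M_h",np.round(Rh@o["wrist_torque"],2),"w",o["width"])
    return o
E
python3 -c "
from st import *
o=st(); s=snap('scene'); s['obs']=o; np.save('scene2.npy',s,allow_pickle=True)
cv2.imwrite('pics/t.png',cv2.resize(s['pixels'][165:275,235:360,::-1],None,fx=5,fy=5,interpolation=cv2.INTER_CUBIC))"
```

```text
t 7.0 tcp_h [19.8 -3.9 85. ] tilt 0.3478 roll 0.0007 yaw -0.0033
origin [23.8 -3.9 73.9] tip [-48.6  -3.6  47.6] liptop [-52.   -3.6  57. ] far [84.9 -4.1 96. ] F_h [-1.2  0.2 -2.1] M_h [ 0.11  0.25 -0.02] w 0.015654298267701976
```

View pics/t.png

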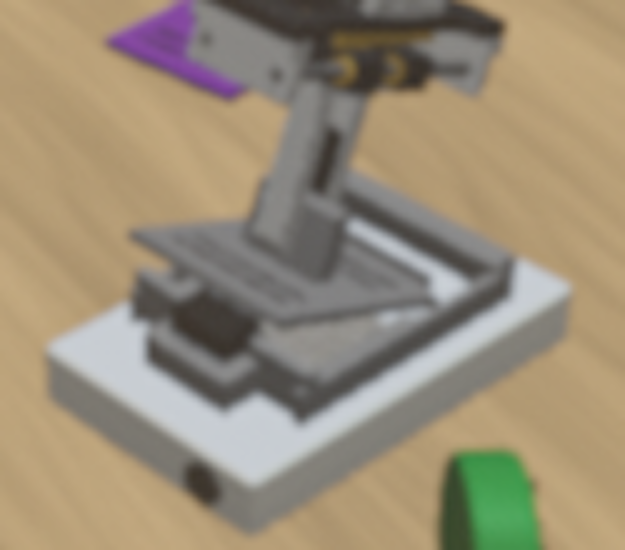

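The picture shows the lid tilted over the bay, its far edge above the catch at (210,320) and its tongue end inside. It sits about 4 mm to −y; correct that and descend the rest.

Run:
```python
from lidfit import *
for n in("scene1","scene2"):
    s=np.load(n+".npy",allow_pickle=True).item(); g=grads(s); pf=pfun(s["obs"])
    L=[((65,55,6),(-65,55,6)),((65,55,0),(-65,55,0)),((65,-55,6),(-65,-55,6)),((65,55,6),(65,-55,6)),((65,55,0),(65,-55,0))]
    for segs in(L[:2],L[:3],L):
        print(n,[(y,round(float(score(s,g,segs,pf([0,y/1000,0,0,0]))),1)) for y in range(-7,8)])
```

```text
scene1 [(-7, 21.6), (-6, 23.1), (-5, 24.4), (-4, 25.9), (-3, 27.0), (-2, 27.2), (-1, 26.0), (0, 24.9), (1, 25.5), (2, 26.6), (3, 27.8), (4, 27.6), (5, 26.1), (6, 24.8), (7, 24.1)]
scene1 [(-7, 18.5), (-6, 20.1), (-5, 21.4), (-4, 22.8), (-3, 24.0), (-2, 24.3), (-1, 23.7), (0, 23.0), (1, 23.2), (2, 23.7), (3, 24.1), (4, 23.5), (5, 22.0), (6, 20.5), (7, 19.5)]
scene1 [(-7, 22.4), (-6, 23.4), (-5, 24.2), (-4, 25.1), (-3, 25.8), (-2, 26.1), (-1, 25.7), (0, 25.3), (1, 25.4), (2, 25.7), (3, 26.0), (4, 25.6), (5, 24.6), (6, 23.7), (7, 23.1)]
scene2 [(-7, 15.9), (-6, 20.0), (-5, 23.6), (-4, 26.2), (-3, 27.4), (-2, 27.5), (-1, 27.1), (0, 25.9), (1, 24.0), (2, 22.2), (3, 22.4), (4, 23.3), (5, 24.9), (6, 27.2), (7, 29.3)]
scene2 [(-7, 16.2), (-6, 19.3), (-5, 22.1), (-4, 24.1), (-3, 25.3), (-2, 25.5), (-1, 25.3), (0, 24.5), (1, 23.1), (2, 21.8), (3, 21.7), (4, 22.0), (5, 22.6), (6, 23.8), (7, 24.8)]
scene2 [(-7, 19.7), (-6, 21.6), (-5, 23.3), (-4, 24.5), (-3, 25.1), (-2, 25.2), (-1, 25.1), (0, 24.7), (1, 23.8), (2, 23.0), (3, 23.0), (4, 23.1), (5, 23.5), (6, 24.1), (7, 24.7)]
```

{"method": "apply_moves", "body": {"commands": [[0,0,0,-0.0005,0.001,-0.001,0],[0,0,0,-0.001,0.002,-0.002,0],[0,0,0,-0.001,0.003,-0.003,0],[0,0,0,-0.001,0.004,-0.005,0],[0,0,0,-0.001,0.004,-0.0055,0]]}}

```text
time: 7.55
tool_pos: [0.554, 0.1704, 0.0809]
ee_rot: [2.791, 0.0, 1.81]
wrist_force: [0.4, 0.5, -2.5]
width: 0.0157
finger_force: 30.0
```

```bash
python3 -c "
from st import *
st()"
```

```text
t 7.55 tcp_h [19.9  0.1 80.9] tilt 0.3502 roll -0.0 yaw -0.0028
origin [23.9  0.1 69.8] tip [-48.4   0.3  43.4] liptop [-51.8   0.3  52.8] far [85.  -0.1 92.1] F_h [ 0.5  0.4 -2.5] M_h [-0.07  0.24 -0.04] w 0.01568092402527462
```

{"method": "apply_moves", "body": {"commands": [[0,0,0,-0.005,-0.0012,-0.001,0],[0,0,0,-0.01,-0.0024,-0.0015,0],[0,0,0,-0.015,-0.0036,-0.0015,0],[0,0,0,-0.02,-0.0048,-0.0015,0],[0,0,0,-0.0233,-0.0058,-0.0015,0]]}}

```text
time: 8.05
tool_pos: [0.5302, 0.1643, 0.0796]
ee_rot: [2.791, -0.0, 1.81]
wrist_force: [0.4, 0.1, -2.7]
width: 0.016
finger_force: 30.0
```

```bash
python3 -c "
from st import *
st()"
```

```text
t 8.05 tcp_h [-4.7 -0.1 79.6] tilt 0.3504 roll 0.0001 yaw -0.0031
origin [-0.6 -0.1 68.5] tip [-72.9   0.1  42.1] liptop [-76.4   0.2  51.4] far [60.4 -0.3 90.8] F_h [ 0.4  0.  -2.7] M_h [-0.02  0.26 -0.  ] w 0.015961773465083713
```

{"method": "apply_moves", "body": {"commands": [[0,0,0,-0.0005,-0.0001,0,0],[0,0,0,-0.001,-0.0002,0,0],[0,0,0,-0.0015,-0.0004,0,0],[0,0,0,-0.002,-0.0005,0,0],[0,0,0,-0.002,-0.0005,0,0]]}}

```text
time: 8.55
tool_pos: [0.5288, 0.164, 0.0795]
ee_rot: [2.791, -0.0, 1.81]
wrist_force: [-0.0, 0.7, -3.5]
width: 0.016
finger_force: 30.0
```

{"method": "apply_moves", "body": {"commands": [[0,0,0,-0.0005,-0.0001,0,0],[0,0,0,-0.001,-0.0002,0,0],[0,0,0,-0.0015,-0.0004,0,0],[0,0,0,-0.002,-0.0005,0,0],[0,0,0,-0.002,-0.0005,0,0]]}}

```text
time: 9.05
tool_pos: [0.5267, 0.1635, 0.0795]
ee_rot: [2.791, -0.0, 1.81]
wrist_force: [1.0, 0.1, -1.8]
width: 0.016
finger_force: 30.0
```

{"method": "apply_moves", "body": {"commands": [[0,0,0,-0.0005,-0.0001,0,0],[0,0,0,-0.001,-0.0002,0,0],[0,0,0,-0.0015,-0.0004,0,0],[0,0,0,-0.0015,-0.0004,0,0],[0,0,0,-0.0015,-0.0004,0,0]]}}

```text
time: 9.55
tool_pos: [0.5253, 0.1631, 0.0795]
ee_rot: [2.791, -0.0, 1.81]
wrist_force: [-0.5, -0.3, -2.0]
width: 0.0158
finger_force: 30.0
```

{"method": "apply_moves", "body": {"commands": [[0,0,0,-0.0005,-0.0001,0,0],[0,0,0,-0.001,-0.0002,0,0],[0,0,0,-0.0015,-0.0004,0,0],[0,0,0,-0.0015,-0.0004,0,0],[0,0,0,-0.0015,-0.0004,0,0]]}}

```text
time: 10.05
tool_pos: [0.5242, 0.1628, 0.0798]
ee_rot: [2.79, -0.0, 1.81]
wrist_force: [2.9, 0.6, -3.0]
width: 0.0158
finger_force: 30.0
```

{"method": "apply_moves", "body": {"commands": [[0,0,0,-0.0003,-0.0001,0,0],[0,0,0,-0.0005,-0.0001,0,0],[0,0,0,-0.0005,-0.0001,0,0],[0,0,0,-0.0005,-0.0001,0,0],[0,0,0,-0.0005,-0.0001,0,0]]}}

```text
time: 10.55
tool_pos: [0.5241, 0.1628, 0.08]
ee_rot: [2.789, -0.0, 1.81]
wrist_force: [5.0, 1.4, -4.5]
width: 0.0159
finger_force: 30.0
```

```bash
python3 -c "
from st import *
st()"
```

```text
t 10.55 tcp_h [-11.   -0.1  80. ] tilt 0.3524 roll 0.0002 yaw -0.0032
origin [-6.9 -0.1 68.9] tip [-79.2   0.1  42.3] liptop [-82.6   0.1  51.7] far [54.1 -0.3 91.3] F_h [ 5.2  0.1 -4.5] M_h [ 0.01 -0.92  0.11] w 0.015851661411351067
```

{"method": "apply_moves", "body": {"commands": [[0,0,0,0.0023,0.0006,0,0],[-0.008,0.032,0,0.0032,0.0008,-0.0013,0],[-0.016,0.065,0,0.004,0.001,-0.0026,0],[-0.024,0.097,0,0.0048,0.0012,-0.004,0],[-0.024,0.097,0,0.0048,0.0012,-0.004,0]]}}

```text
time: 11.05
tool_pos: [0.528, 0.1636, 0.0751]
ee_rot: [2.894, 0.0, 1.81]
wrist_force: [1.0, 0.1, -2.8]
width: 0.0159
finger_force: 30.0
```

```bash
python3 -c "
from st import *
st()"
```

```text
t 11.05 tcp_h [-7.  -0.2 75.1] tilt 0.248 roll -0.0005 yaw -0.003
origin [-4.1 -0.2 63.7] tip [-78.7  -0.   44.8] liptop [-81.2  -0.   54.5] far [59.  -0.4 79.6] F_h [ 1.  -0.1 -2.8] M_h [-0.04  0.14 -0.03] w 0.01587550545575468
```

{"method": "apply_moves", "body": {"commands": [[-0.006,0.024,0,0.0005,0.0001,-0.0011,0],[-0.012,0.048,0,0.0009,0.0002,-0.0022,0],[-0.018,0.073,0,0.0014,0.0003,-0.0033,0],[-0.024,0.097,0,0.0018,0.0004,-0.0044,0],[-0.024,0.097,0,0.0018,0.0004,-0.0044,0]]}}

```text
time: 11.55
tool_pos: [0.5303, 0.1642, 0.0709]
ee_rot: [2.993, 0.001, 1.81]
wrist_force: [-0.7, 0.1, -2.3]
width: 0.0158
finger_force: 30.0
```

```bash
python3 -c "
from st import *
st()"
```

```text
t 11.55 tcp_h [-4.5 -0.2 70.9] tilt 0.1491 roll -0.0006 yaw -0.0029
origin [-2.8 -0.2 59.3] tip [-78.9   0.   47.8] liptop [-80.4   0.   57.7] far [61.5 -0.4 68.9] F_h [-0.6  0.3 -2.3] M_h [-0.03  0.16 -0.01] w 0.01581515081514578
```

{"method": "apply_moves", "body": {"commands": [[-0.004,0.017,0,0,0,-0.001,0],[-0.008,0.034,0,0.0001,0,-0.002,0],[-0.013,0.051,0,0.0001,0,-0.003,0],[-0.017,0.068,0,0.0001,0,-0.0039,0],[-0.017,0.068,0,0.0001,0,-0.0039,0]]}}

```text
time: 12.05
tool_pos: [0.5303, 0.1643, 0.0671]
ee_rot: [3.062, 0.001, 1.81]
wrist_force: [-1.6, -0.8, -1.2]
width: 0.0155
finger_force: 30.0
```

```bash
python3 -c "
from st import *
st()"
```

```text
t 12.05 tcp_h [-4.5 -0.2 67.1] tilt 0.0797 roll -0.001 yaw -0.0028
origin [-3.6 -0.2 55.4] tip [-80.4   0.   49.2] liptop [-81.2   0.1  59.2] far [61.2 -0.4 60.5] F_h [-1.7 -0.4 -1.2] M_h [-0.03  0.05 -0.01] w 0.015538210833839015
```

{"method": "apply_moves", "body": {"commands": [[-0.002,0.01,0,0,0,-0.0006,0],[-0.005,0.019,0,0.0001,0,-0.0012,0],[-0.007,0.029,0,0.0002,0,-0.0018,0],[-0.01,0.039,0,0.0003,0.0001,-0.0024,0],[-0.01,0.039,0,0.0003,0.0001,-0.0024,0]]}}

```text
time: 12.55
tool_pos: [0.5302, 0.1642, 0.0643]
ee_rot: [3.103, 0.002, 1.81]
wrist_force: [-1.0, -0.8, -3.1]
width: 0.0161
finger_force: 30.0
```

```bash
python3 -c "
from st import *
st()"
```

```text
t 12.55 tcp_h [-4.7 -0.2 64.3] tilt 0.0389 roll -0.0016 yaw -0.0028
origin [-4.2 -0.2 52.5] tip [-81.2   0.   49.6] liptop [-81.5   0.1  59.5] far [60.7 -0.4 55.1] F_h [-1.1 -0.5 -3.1] M_h [-0.1   0.17 -0.02] w 0.01608878974194832
```

{"method": "apply_moves", "body": {"commands": [[-0.002,0.01,0,0.0001,0,-0.0006,0],[-0.005,0.019,0,0.0002,0,-0.0012,0],[-0.007,0.029,0,0.0003,0,-0.0018,0],[-0.01,0.039,0,0.0004,0.0001,-0.0024,0],[-0.01,0.039,0,0.0004,0.0001,-0.0024,0]]}}

```text
time: 13.05
tool_pos: [0.5313, 0.1645, 0.0623]
ee_rot: [3.141, 0.002, 1.81]
wrist_force: [0.0, -0.3, -2.9]
width: 0.0158
finger_force: 30.0
```

```bash
python3 -c "
from st import *
st()"
```

```text
t 13.05 tcp_h [-3.5 -0.2 62.3] tilt 0.0004 roll -0.002 yaw -0.0029
origin [-3.5 -0.2 50.5] tip [-80.5   0.   50.5] liptop [-80.5   0.   60.5] far [61.5 -0.4 50.6] F_h [-0.  -0.3 -2.9] M_h [-0.04 -0.1   0.03] w 0.015837690485660295
```

{"method": "apply_moves", "body": {"commands": [[0,0,0,0,0,-0.0004,0],[0,0,0,0,0,-0.0008,0],[0,0,0,0,0,-0.0012,0],[0,0,0,0,0,-0.0012,0],[0,0,0,0,0,-0.0012,0]]}}

```text
time: 13.55
tool_pos: [0.5309, 0.1644, 0.0618]
ee_rot: [3.141, 0.002, 1.81]
wrist_force: [-1.2, -0.4, 0.5]
width: 0.0156
finger_force: 30.0
```

```bash
python3 -c "
from st import *
st()"
```

```text
t 13.55 tcp_h [-3.9 -0.2 61.8] tilt 0.0008 roll -0.002 yaw -0.0029
origin [-3.9 -0.2 50. ] tip [-80.9   0.   49.9] liptop [-80.9   0.1  59.9] far [61.1 -0.4 50. ] F_h [-1.3 -0.1  0.5] M_h [0.04 0.02 0.03] w 0.015634875882597408
```

{"method": "apply_moves", "body": {"commands": [[0,0,0,0,0,0.001,0],[0,0,0,0,0,0.002,0],[0,0,0,0,0,0.003,0],[0,0,0,0,0,0.0032,0],[0,0,0,0,0,0.0032,0]]}}

```text
time: 14.05
tool_pos: [0.5302, 0.1643, 0.0635]
ee_rot: [-3.14, 0.002, 1.81]
wrist_force: [2.0, -0.1, -6.5]
width: 0.0159
finger_force: 30.0
```

{"method": "apply_moves", "body": {"commands": [[0,0,0,0,0,-0.001,0],[0,0,0,0,0,-0.002,0],[0,0,0,0,0,-0.003,0],[0,0,0,0,0,-0.0032,0],[0,0,0,0,0,-0.0032,0]]}}

```text
time: 14.55
tool_pos: [0.531, 0.1644, 0.0618]
ee_rot: [3.141, 0.002, 1.81]
wrist_force: [-0.2, -0.3, -0.6]
width: 0.016
finger_force: 30.0
```

The tug met resistance at +1.7 mm, so the catch holds. Release the rib and retreat.

{"method": "apply_moves", "body": {"commands": [[0,0,0,0,0,0,20],[0,0,0,0,0,0,40],[0,0,0,0,0,0,40],[0,0,0,0,0,0,40],[0,0,0,0,0,0,40]]}}

```text
time: 15.05
tool_pos: [0.5307, 0.1644, 0.0613]
ee_rot: [3.142, 0.002, 1.81]
wrist_force: [-1.4, -0.8, -0.3]
width: 0.0378
finger_force: 0.0
```

{"method": "apply_moves", "body": {"commands": [[0,0,0,0,0,0,40],[0,0,0,0,0,0.01,40],[0,0,0,0,0,0.03,40],[0,0,0,0,0,0.06,40],[0,0,0,0,0,0.1,40]]}}

```text
time: 15.55
tool_pos: [0.5294, 0.1641, 0.161]
ee_rot: [-3.138, 0.002, 1.81]
wrist_force: [0.4, 0.3, 0.0]
width: 0.0378
finger_force: 0.0
```

{"method": "apply_moves", "body": {"commands": [[0,0,0,0,-0.03,0.03,40],[0,0,0,0,-0.07,0.05,40],[0,0,0,0,-0.11,0.05,40],[0,0,0,0,-0.15,0.05,40],[0,0,0,0,-0.19,0.05,40]]}}

```text
time: 16.05
tool_pos: [0.5307, -0.0271, 0.2126]
ee_rot: [3.14, 0.003, 1.81]
wrist_force: [0.5, 0.9, 0.4]
width: 0.0376
finger_force: 0.0
```

```bash
python3 -c "
from h import *
a=snap('scene')['pixels'][180:280,235:360]; b=snap('top')['pixels'][155:240,170:245]
a=cv2.resize(a,(500,400),interpolation=cv2.INTER_CUBIC); b=cv2.resize(b,(300,340),interpolation=cv2.INTER_CUBIC)
b=np.vstack([b,np.zeros((60,300,3),np.uint8)])
cv2.imwrite('pics/fin.png',np.hstack([a,b])[:,:,::-1])"
```

```text
(no output)
```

View pics/fin.png

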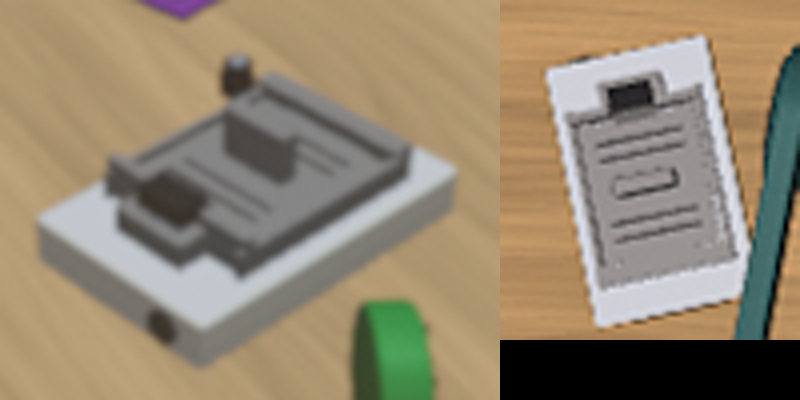

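The lid lies flat in the bay, rib at (262,140) in the left crop, with the catch (170,195) over its far edge and the arm clear. Handing in.

```bash
python3 -c "
from bench import *
print(close_job())"
```

```text
the job is handed in; nothing more can be done
None
```

The lid is hooked under the ledge, lies flat on the rails with the catch holding it, and the job was handed in at about 16 s with the arm clear; `close_job()` gave no verdict.

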